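Lay out two piles of marked sample parts on their inspection rests

TASK

Take the two piles of metal sample parts apart from the top and lay each of the five parts flat on the middle of the black rest that bears its own outline and size. Keep every part upright throughout: no part may be tipped over. Leave all five standing on their rests.

Things in the scene. Friction and masses are not known exactly. Their poses are not given: they have to be found in the camera images.
- square_flange: Large square flange of aluminium, 60 x 60 mm, 20 mm high, four small dark bolt holes at the corners of its flat top; sides face its x and y axes. About 0.2 kg. It is the bottom part of one of the piles. Lies loose in one of two piles; each pile stands on its own 76 x 100 mm steel fixture plate, 6 mm high. Origin: centre of the underside; z up.
- hexagon_blank: Large hexagonal steel blank, 56 mm across flats (65 mm across corners), 20 mm high, flat top; one pair of flats faces its +y and -y axes, the others are turned 60 degrees from it. About 0.3 kg. It is the bottom part of the other pile. Lies loose in one of two piles; each pile stands on its own 76 x 100 mm steel fixture plate, 6 mm high. Origin: centre of the underside; z up.
- round_collar: Round steel collar, a disc of 42 mm diameter, 18 mm high, flat top. About 0.2 kg. Lies as the second layer on the square flange or on the hexagonal blank. Lies loose in one of two piles; each pile stands on its own 76 x 100 mm steel fixture plate, 6 mm high. Origin: centre of the underside; z up.
- square_block: Small square aluminium block, 34 x 34 mm, 18 mm high, flat top; sides face its x and y axes. About 0.06 kg. Lies as the second layer on whichever of the two large parts does not carry the round collar. Lies loose in one of two piles; each pile stands on its own 76 x 100 mm steel fixture plate, 6 mm high. Origin: centre of the underside; z up.
- small_cap: Small round steel cap, a cylinder of 22 mm diameter, 20 mm high. About 0.06 kg. Lies as the third layer on top of the collar or of the small block (that pile is 64 mm high with its plate, the other 44 mm). Other low things on the table between the piles and rests are at most 36 mm high. Lies loose in one of two piles; each pile stands on its own 76 x 100 mm steel fixture plate, 6 mm high. Origin: centre of the underside; z up.
- rest_square_large: Rest for the large square flange: black flat square pad, 80 x 80 mm, 6 mm high, with a white 60 mm square marked flush in the middle of its top. Fixed to the table. Origin: centre of its underside (on the table); the part stands on its top, 6 mm above.
- rest_hexagon: Rest for the hexagonal blank: black flat hexagonal pad, 76 mm across flats, 6 mm high, with a white 56 mm hexagon marked flush in the middle; flats face its +y and -y axes. Fixed to the table. Origin: centre of its underside (on the table); the part stands on its top, 6 mm above.
- rest_round_large: Rest for the round collar: black flat round pad, 62 mm diameter, 6 mm high, with a white 42 mm disc marked flush in the middle. Fixed to the table. Origin: centre of its underside (on the table); the part stands on its top, 6 mm above.
- rest_square_small: Rest for the small square block: black flat square pad, 54 x 54 mm, 6 mm high, with a white 34 mm square marked flush in the middle. Fixed to the table. Origin: centre of its underside (on the table); the part stands on its top, 6 mm above.
- rest_round_small: Rest for the small cap: black flat round pad, 42 mm diameter, 6 mm high, with a white 22 mm disc marked flush in the middle. Fixed to the table. Origin: centre of its underside (on the table); the part stands on its top, 6 mm above.
Not all that is in view belongs to the job. Leave any orange look-alike of the small_cap alone.

How it is judged (in metres and radians):
At the end, for the whole second after the job is handed in: Each of the five parts stands upright (within 0.1 rad) on the top of its own rest, its centre within 12 mm of the rest's centre seen from above, its underside within 3 mm of the rest's top, at rest (horizontal distance between square_flange and rest_square_large below 0.012 m and z of square_flange in the frame of rest_square_large between 0.003 and 0.009 m and angle between each of square_flange, hexagon_blank, round_collar, square_block, small_cap's own z axis and vertical below 0.1 rad and linear speed of each of square_flange, hexagon_blank, round_collar, square_block, small_cap below 0.02 m/s and angular speed of each of square_flange, hexagon_blank, round_collar, square_block, small_cap below 0.2 rad/s and horizontal distance between hexagon_blank and rest_hexagon below 0.012 m and z of hexagon_blank in the frame of rest_hexagon between 0.003 and 0.009 m and horizontal distance between round_collar and rest_round_large below 0.012 m and z of round_collar in the frame of rest_round_large between 0.003 and 0.009 m and horizontal distance between square_block and rest_square_small below 0.012 m and z of square_block in the frame of rest_square_small between 0.003 and 0.009 m and horizontal distance between small_cap and rest_round_small below 0.012 m and z of small_cap in the frame of rest_round_small between 0.003 and 0.009 m); the robot touches nothing.
It fails at once if a part is tipped by more than 0.6 rad (angle between any of square_flange, hexagon_blank, round_collar, square_block, small_cap's own z axis and vertical above 0.6 rad).
It also fails if it takes over 141 s, if anything falls off the work surface, if the arm or the gripper's body presses on something with over 40 N, if the wrist force passes 120 N, or if a joint passes its speed limit or range.

ROBOT

A 6-joint arm with a two-finger parallel gripper is mounted at the origin on the work surface. World frame = base frame: x ahead of the robot, y to its left, z up, the work surface at z = 0. Lengths are in mm, angles in rad, forces in N, time in s.
With the tool pointing down it reaches from about 350 to 875 mm from the base axis. Payload 4.2 kg.
Tool frame: the origin (TCP) lies at the very end of the fingers, on their centre line; the grasp point (between the pads) lies 19 mm behind it (arm.grip_point_offset is the distance from the TCP to the grasp point, in mm); z points along the fingers, y is the direction in which the jaws open and shut (so a half turn about z gives the same grasp; the last joint's range is limited). The gripper opens to 85 mm and grips with 20 to 120 N. Pads are 22 mm wide; open, the fingers measure 114 mm over their backs; the gripper's body (76 mm by 85 mm) begins 54 mm behind the grasp point. The pads swing forward as they close: fully open they stand 13 mm farther back than shut.
Start: joints at [-0.989, 0.385, 0.008, 0, -1.194, -0.259], TCP at [198.28, -592.693, 231.312] pointing down, gripper open.
Joint ranges: [-3.14, 3.14], [-1.21, 2.06], [-1.07, 1.41], [-3.16, 2.05], [-2.99, -0.16], [-3.1, 3.1]. Speed limits (rad/s): [2.79, 2.79, 3.14, 3.14, 3.14, 3.14].

INTERFACE

Orientations are given as a unit quaternion [x, y, z, w].
In Python, from bench import arm gives the robot as it stands.
- The arm moves only by the tool drive_tool, never from a script. Its argument "steps" is a list of rows, each a list of 5 numbers: the shift along the tool's x, y, z in m, then the turn about the tool's z in degrees, then the finger opening in m, from 0 to 0.0854. A call has 1 to 20 rows; each row shifts and turns the commanded pose from where the row before left it, along the tool's axes as they then stand; what a row does not reach is not made up. A row lasts 1/10 s, in which the tool goes at most 50 mm and 8.59 degrees, less where a joint would pass 70% of its speed; a pose out of reach is approached as far as the arm can. A call is refused whole if a number of a shift passes 0.05 or a number of a turn 8.59, either way. A call with a gripper value outside its range is refused whole. The fingers move at their own pace and stop on an object; the grip force is fixed at half the most. Time passes only in rows, so rows that do not move let the fingers close. It gives the time, the measured TCP pose, the force and the opening at its end, in the units of the state.
- arm.read_state(): the state, without advancing time (a new reading comes with each control period).
- arm.get_image(name): name is "scene" or "top"; returns (picture, depth): 480x640x3 uint8, blue, green, red; 480x640 float32, mm along the optical axis (not along the pixel's ray), 0 where there is no reading.
- arm.camera_params(name): a dict with "K" (3x3 intrinsics, pixels), "world_to_cam" (4x4, takes a point from world to camera coordinates). Camera axes: x right, y up, looking along -z (the intrinsics and any distortion apply to the point x, -y, -z); pixel columns grow to the right and rows downward; lengths in mm; the calibration is good to about 2 mm. A picture is of the moment at which its call begins. camera_params takes no time and is no camera call.
- arm.job_done(): hands the job in, once; it reports no verdict.
The state is a dict: "clock": time; "joints": joint angles; "joint_vel": joint speeds; "joint_efforts": joint torques, N m; "position": TCP position; "ee_rot": TCP orientation; "contact_force": force on the tool from outside, world axes, zero at the start; "wrist_torque": the same for the moment, N m; "gripper_width": finger opening in mm.
Only numpy, scipy, OpenCV 4.12 (cv2) and the standard library are available. Lean on these libraries where they do the work, as an engineer would, in place of code of your own. Each camera call takes 0.05 s, during which the arm holds its last target.

## Working session

There is one attempt and no reset: what is moved stays moved. The work goes in short steps, Python scripts to look and compute and a tool call to move; the robot and the scene stay as the last step left them, time stands still between calls to the robot, and variables do not carry over. Pictures are saved under pics/ and viewed, and the job is handed in when it is done.

Besides the shell and the picture viewer there is one more tool, called as a command line: name --pt "numbers of a row" for each row, then --argument value for the rest. drive_tool: Moves the arm, as the interface text tells. Its arguments: {"type":"object","properties":{"steps":{"type":"array"}},"required":["steps"]}

```bash
ls; mkdir -p pics; python3 - <<'E'
from bench import arm
import cv2, numpy as np
for n in ("scene","top"):
    im,d=arm.get_image(n); p=arm.camera_params(n)
    cv2.imwrite(f"pics/{n}0.png",im); np.savez(f"{n}0.npz",im=im,d=d,**p)
    print(n,p["K"],np.round(p["world_to_cam"],4),p.keys(),(d==0).mean())
s=arm.read_state(); print(s)
E
```

```text
pics
scene [[462.4565746    0.         322.30766642]
 [  0.         462.4565746  246.64779023]
 [  0.           0.           1.        ]] [[ 1.1100000e-01  9.9370000e-01  1.6800000e-02 -4.2475000e+01]
 [-7.2680000e-01  6.9600000e-02  6.8330000e-01  3.1231060e+02]
 [ 6.7790000e-01 -8.8000000e-02  7.2990000e-01 -1.1407604e+03]
 [ 0.0000000e+00  0.0000000e+00  0.0000000e+00  1.0000000e+00]] dict_keys(['K', 'world_to_cam']) 0.004111328125
top [[573.1837972    0.         316.76972164]
 [  0.         573.1837972  238.7312273 ]
 [  0.           0.           1.        ]] [[-1.7400000e-02 -9.9980000e-01 -1.2300000e-02  1.3831000e+00]
 [ 9.9420000e-01 -1.8600000e-02  1.0620000e-01 -4.9085200e+02]
 [-1.0640000e-01 -1.0300000e-02  9.9430000e-01 -1.2100029e+03]
 [ 0.0000000e+00  0.0000000e+00  0.0000000e+00  1.0000000e+00]] dict_keys(['K', 'world_to_cam']) 0.0037923177083333333
{'clock': 0.1, 'joints': array([-9.89385498e-01,  3.85484083e-01,  6.79953341e-03, -4.29061143e-04,
       -1.19401237e+00, -2.58609057e-01]), 'joint_vel': array([ 0.00049944, -0.00228559,  0.0032757 ,  0.0052982 , -0.00049188,
       -0.0005822 ]), 'joint_efforts': array([-6.70677819e-04, -3.93319237e+01,  1.88930476e+01,  4.19799507e+00,
       -2.57163905e-03,  1.07451132e-05]), 'position': array([ 198.12785894, -592.22932578,  230.34368555]), 'ee_rot': array([-1.60622873e-01,  9.87015375e-01,  9.49015373e-04, -2.05427580e-04]), 'contact_force': array([ 0.4584612 ,  1.27101889, -0.60570425]), 'wrist_torque': array([ 0.04184609, -0.02853579,  0.01890654]), 'gripper_width': 85.61533047754206}
```

View pics/top0.png

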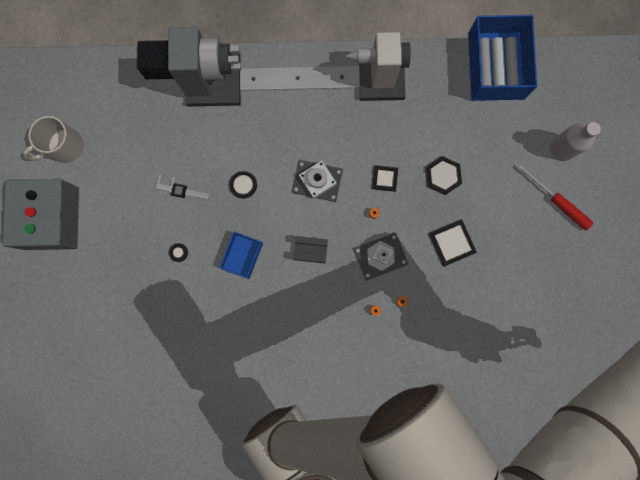

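View pics/scene0.png

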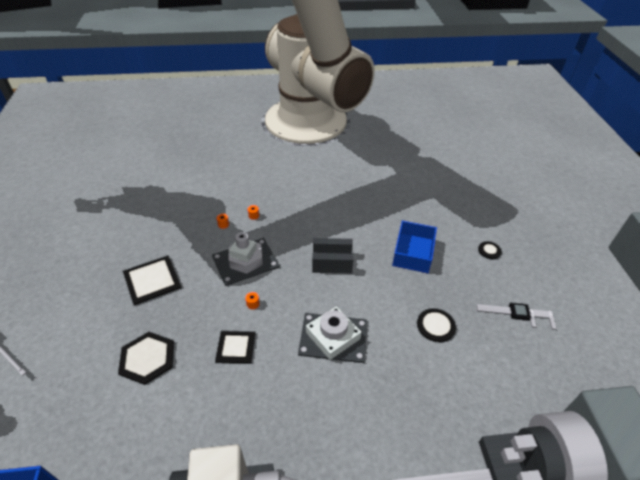

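```bash
cat > h.py <<'E'
import numpy as np, cv2
class Cam:
    def __init__(s,K,W): s.K=K; s.R=W[:3,:3]; s.t=W[:3,3]; s.c=-s.R.T@s.t
    def ray(s,u,v):
        d=np.array([(u-s.K[0,2])/s.K[0,0],-(v-s.K[1,2])/s.K[1,1],-1.0]); return s.R.T@d
    def onz(s,u,v,z):
        r=s.ray(u,v); return s.c+r*(z-s.c[2])/r[2]
    def proj(s,P):
        p=s.R@np.asarray(P,float)+s.t; return np.array([s.K[0,0]*p[0]/-p[2]+s.K[0,2], s.K[1,1]*-p[1]/-p[2]+s.K[1,2]])
def load(n,i=0):
    z=np.load(f"{n}{i}.npz"); return z["im"],z["d"],Cam(z["K"],z["world_to_cam"])
def grab(n,i):
    from bench import arm
    im,d=arm.get_image(n); p=arm.camera_params(n); np.savez(f"{n}{i}.npz",im=im,d=d,**p); return im,d,Cam(p["K"],p["world_to_cam"])
E
python3 - <<'E'
from h import *
out=[]
for n,boxes in (("top",[(280,150,360,210),(343,223,423,283)]),("scene",[(294,300,374,360),(205,225,285,285)])):
    im,d,c=load(n)
    for x0,y0,x1,y1 in boxes: out.append(cv2.resize(im[y0:y1,x0:x1],(400,300),interpolation=cv2.INTER_CUBIC))
cv2.imwrite("pics/piles.png",np.vstack([np.hstack(out[:2]),np.hstack(out[2:])]))
for n in ("top","scene"):
    im,d,c=load(n)
    m=(im.min(2)>(165 if n=="top" else 185)).astype(np.uint8)
    cs,_=cv2.findContours(m,cv2.RETR_EXTERNAL,cv2.CHAIN_APPROX_NONE)
    for k in cs:
        a=cv2.contourArea(k)
        if 120<a<4000:
            M=cv2.moments(k); u,v=M["m10"]/a,M["m01"]/a
            w=np.array([c.onz(q[0,0],q[0,1],6)[:2] for q in k]); r=cv2.minAreaRect(w.astype(np.float32))
            print(n,np.round((u,v),1),a,"z6:",np.round(c.onz(u,v,6)[:2],1),"size",np.round(r[1],1),"ang",round(r[2],1),'rectc',np.round(r[0],1))
E
```

```text
top [453.2 242. ] 449.0 z6: [ 480.2 -305.1] size [55.6 55.5] ang 21.9 rectc [ 478.9 -304. ]
scene [449.6 476. ] 250.0 z6: [839.5 108.6] size [110.4   7.9] ang 89.0 rectc [840.3 101.4]
scene [213.4 463.4] 1467.0 z6: [ 793.3 -183.9] size [60.  41.4] ang 88.9 rectc [ 793.5 -184.7]
scene [582.6 445. ] 813.5 z6: [821.  294.1] size [43.8 37.7] ang 89.2 rectc [820.4 294.4]
scene [145.5 356.3] 981.0 z6: [ 630.4 -290.7] size [59.4 53.7] ang 6.7 rectc [ 630.  -291.1]
scene [234.9 345.5] 368.0 z6: [ 625.4 -160. ] size [32.3 32.7] ang 82.8 rectc [ 625.1 -160. ]
scene [436.1 323.6] 389.0 z6: [617.6 154.9] size [39.2 38.4] ang 27.2 rectc [617.1 154.7]
scene [329.3 328.1] 719.5 z6: [608.9 -14.4] size [60.  60.2] ang 31.3 rectc [610.5  -9.1]
scene [150.7 278.2] 853.5 z6: [ 479.8 -303.9] size [57.8 57.9] ang 22.0 rectc [ 478.8 -303.6]
scene [288.6 127.6] 658.5 z6: [ 39.5 -42.9] size [189.2  85.5] ang 37.7 rectc [ 29.4 -43.4]
```

View pics/piles.png

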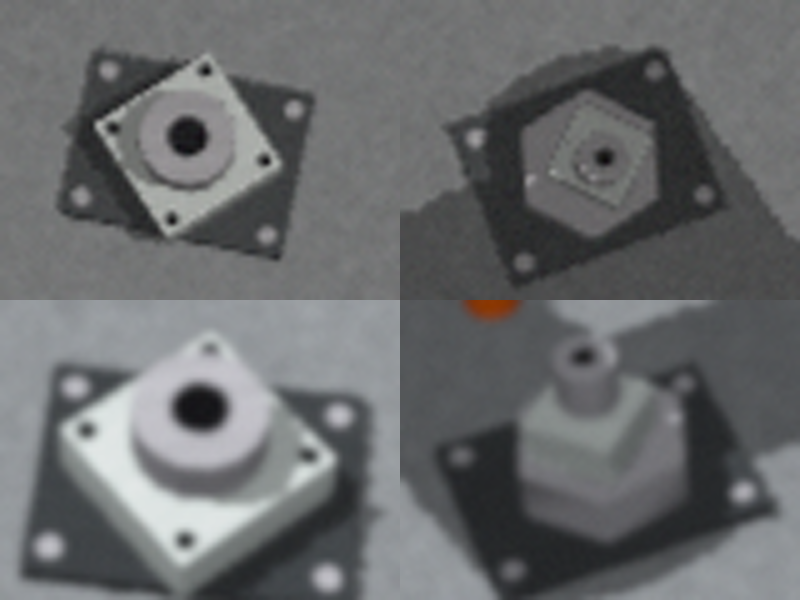

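```bash
python3 - <<'E'
from h import *
im,d,c=load("top")
def cont(m,lo,hi):
    cs,_=cv2.findContours(m.astype(np.uint8),cv2.RETR_EXTERNAL,cv2.CHAIN_APPROX_NONE)
    return [k for k in cs if lo<cv2.contourArea(k)<hi]
def show(tag,k,z,c):
    M=cv2.moments(k);a=M["m00"]; u,v=M["m10"]/a,M["m01"]/a
    w=np.array([c.onz(q[0,0],q[0,1],z)[:2] for q in k]).astype(np.float32); r=cv2.minAreaRect(w)
    print(tag,np.round((u,v),1),a,np.round(c.onz(u,v,z)[:2],1),"size",np.round(r[1],1),"ang",round(r[2],1),'rc',np.round(r[0],1))
print("rests top")
for k in cont(im.min(2)>135,60,4000):
    if 130<k[:,0,1].mean()<270: show("T",k,6,c)
# black pads
print("black pads")
for k in cont(im.max(2)<50,150,4000): 
    if 130<k[:,0,1].mean()<290: show("B",k,6,c)
ims,ds,cs_=load("scene")
for k in cont(ims.min(2)>150,60,600):
    if k[:,0,0].mean()>460: show("S",k,6,cs_)
# holes
for n,I,C,wins in (("top",im,c,[((300,160,335,195),44),((375,243,395,263),64)]),("scene",ims,cs_,[((320,310,348,332),44),((232,230,250,243),64)])):
    for (x0,y0,x1,y1),z in wins:
        g=I[y0:y1,x0:x1].max(2)
        for k in cont(g<(g.min()+35),3,200): 
            k=k+np.array([x0,y0]); show(n+" hole",k,z,C)
def depthpts(d,C,x0,y0,x1,y1):
    P=[]
    for v in range(y0,y1):
        for u in range(x0,x1):
            if d[v,u]>0: P.append(np.r_[C.c+C.ray(u,v)*d[v,u],u,v])
    return np.array(P)
for nm,D,C,b in (("topA",d,c,(285,150,350,210)),("topB",d,c,(350,225,415,285)),("scA",ds,cs_,(294,300,374,365)),("scB",ds,cs_,(205,225,285,285))):
    P=depthpts(D,C,*b)
    for z in (6,26,44,64):
        q=P[abs(P[:,2]-z)<3.]
        if len(q)>8:
            h=cv2.convexHull(q[:,:2].astype(np.float32)); r=cv2.minAreaRect(h); e=cv2.minEnclosingCircle(h)
            print(nm,z,len(q),"zmed",round(np.median(q[:,2]),1),"rect",np.round(r[0],1),np.round(r[1],1),round(r[2],1),"mean",np.round(q[:,:2].mean(0),1),"circ",np.round(e[0],1),round(e[1],1))
E
```

```text
rests top
T [452.3 242.3] 673.5 [ 479.7 -303.1] size [58.7 58.6] ang 21.9 rc [ 479.9 -303.1]
T [242.5 184. ] 231.0 [618.1 155.4] size [37.8 40.6] ang 89.9 rc [618.2 155.4]
T [384.6 177.6] 188.5 [ 626.2 -159.7] size [32.6 32.4] ang 81.6 rc [ 626.3 -159.8]
T [443.5 174.7] 476.5 [ 630.2 -290.1] size [59.  53.6] ang 61.6 rc [ 630.5 -290.5]
T [319.7 178.2] 499.0 [627.7 -16.1] size [60.1 60.1] ang 31.3 rc [627.4 -10.7]
T [ 53.7 141.7] 78.5 [723.2 579.6] size [26.9 60.4] ang 65.2 rc [722.8 574.1]
black pads
B [178.  252.3] 236.5 [468.7 297.5] size [37.8 38.4] ang 44.7 rc [468.9 298.1]
B [381.3 256. ] 1256.0 [ 452.4 -147.3] size [73.7 97.7] ang 19.6 rc [ 452.5 -145.4]
B [452.  242.5] 1233.0 [ 479.1 -302.5] size [78.3 79.3] ang 21.8 rc [ 479.4 -302.5]
B [242.7 184.4] 524.5 [617.2 154.8] size [57.4 58.2] ang 44.7 rc [617.6 154.8]
B [384.5 178.2] 511.5 [ 624.8 -159.4] size [53.1 52.3] ang 82.4 rc [ 624.8 -159.3]
B [443.1 175.2] 932.5 [ 629.1 -289.1] size [74.3 83.9] ang 32.8 rc [ 629.5 -289.3]
S [530.6 475.3] 131.0 [849.5 210.3] size [23.7  9.4] ang 83.9 rc [849.1 210.1]
S [511.2 453.5] 101.0 [
[... 2119 characters left out ...]
 [612.6  -9.5] [108.1 112.8] 85.8 mean [633.4 -10.8] circ [616.   -5.6] 69.4
scA 26 718 zmed 26.1 rect [623.  -10.7] [61.3 60.9] 31.5 mean [632.9 -12.2] circ [622.9 -10.8] 41.8
scA 44 540 zmed 44.1 rect [622.6 -10.5] [40.8 41.3] 64.4 mean [623.4 -10.8] circ [622.  -11.5] 21.9
scB 6 1104 zmed 6.2 rect [ 425.8 -149. ] [151.7 111.3] 19.4 mean [ 460.6 -147.9] circ [ 428.8 -151. ] 80.5
scB 26 289 zmed 26.3 rect [ 458.9 -143.1] [53.2 56.1] 4.4 mean [ 465.3 -138.7] circ [ 453.7 -143.9] 31.9
scB 44 209 zmed 43.9 rect [ 454.6 -145.9] [35.4 35.6] 64.0 mean [ 461.  -145.5] circ [ 455.2 -146.2] 22.9
scB 64 108 zmed 64.1 rect [ 452.7 -145.1] [21.3 20.1] 20.6 mean [ 453.2 -145.2] circ [ 451.9 -144.9] 11.6
```

```bash
python3 - <<'E'
from h import *
im,d,c=load("top"); ims,ds,cs_=load("scene")
for n,I,C in (("top",im,c),("scene",ims,cs_)):
    b,g,r=[I[...,i].astype(int) for i in range(3)]
    cs,_=cv2.findContours(((r-b>70)&(r-g>25)).astype(np.uint8),cv2.RETR_EXTERNAL,cv2.CHAIN_APPROX_NONE)
    for k in cs:
        M=cv2.moments(k)
        if 30<M["m00"]<400: u,v=M["m10"]/M["m00"],M["m01"]/M["m00"]; print(n,"orange",np.round((u,v)),np.round(C.onz(u,v,15)[:2]))
# low obstacles from top depth
v,u=np.mgrid[120:320,140:500]; D=d[120:320,140:500]
P=np.array([C2 for C2 in (c.c+np.stack([(u-c.K[0,2])/c.K[0,0],-(v-c.K[1,2])/c.K[1,1],-np.ones(u.shape)],-1).reshape(-1,3)@c.R*D.reshape(-1,1))]).reshape(u.shape+(3,))
z=P[...,2]; m=((z>12)&(D>0)).astype(np.uint8)
N,L,S,_=cv2.connectedComponentsWithStats(m)
for i in range(1,N):
    if S[i,4]>15:
        q=P[L==i]; print("obst",S[i],"x",np.round([q[:,0].min(),q[:,0].max()]),"y",np.round([q[:,1].min(),q[:,1].max()]),"z",round(np.percentile(q[:,2],98)))
# hex
q=P[(abs(z-26.3)<2)]; q=q[(abs(q[:,0]-453)<40)&(abs(q[:,1]+144)<40)][:,:2].astype(np.float32)
H=cv2.convexHull(q)[:,0]
for a in range(-30,30,3):
    print(a,[ (round(float((H@n).max()-(H@n).min()),1),round(float((H@n).max()+(H@n).min())/2,1)) for n in [np.array([np.cos(np.radians(a+k)),np.sin(np.radians(a+k))]) for k in (0,60,120)]])
E
```

```text
top orange [375. 310.] [ 335. -130.]
top orange [402. 301.] [ 354. -187.]
top orange [374. 213.] [ 547. -133.]
top orange [ 30. 211.] [564. 623.]
top orange [573. 211.] [ 542. -566.]
scene orange [252. 300.] [ 549. -133.]
scene orange [222. 220.] [ 358. -187.]
scene orange [253. 211.] [ 338. -129.]
obst [159  40  37  38 782] x [583. 664.] y [-49.  29.] z 49
obst [229  88  10  10  80] x [536. 557.] y [-142. -122.] z 26
obst [ 79 111  43  48 333] x [409. 510.] y [113. 202.] z 39
obst [153 116  35  27 743] x [440. 496.] y [-29.  45.] z 41
obst [227 121  27  30 608] x [421. 483.] y [-171. -115.] z 67
obst [257 176  10  10  82] x [346. 365.] y [-196. -177.] z 24
obst [230 186  10  10  81] x [325. 345.] y [-138. -118.] z 25
-30 [(56.8, 463.8), (55.7, 320.4), (56.0, -143.0)]
-27 [(56.4, 468.5), (55.9, 301.8), (56.1, -167.1)]
-24 [(57.2, 471.6), (57.0, 282.2), (57.0, -190.3)]
-21 [(58.1, 473.6), (57.8, 261.8), (58.2, -212.9)]
-18 [(59.1, 474.4), (58.6, 240.7), (59.1, -234.8)]
-15 [(60.1, 473.9), (59.4, 218.8), (60.0, -256.1)]
-12 [(60.9, 472.1), (60.3, 196.5), (60.6, -276.7)]
-9 [(61.5, 469.0), (61.0, 173.7), (61.1, -296.6)]
-6 [(62.0, 464.6), (61.6, 150.4), (61.4, -315.6)]
-3 [(62.3, 459.1), (62.0, 126.6), (61.5, -333.8)]
0 [(62.6, 452.2), (62.2, 102.5), (61.5, -351.1)]
3 [(62.6, 444.1), (62.2, 78.2), (61.3, -367.4)]
6 [(62.5, 434.8), (62.1, 53.6), (61.0, -382.6)]
9 [(62.2, 424.3), (61.8, 28.9), (60.5, -396.9)]
12 [(61.7, 412.7), (61.4, 4.1), (59.8, -410.0)]
15 [(61.0, 399.9), (60.7, -20.8), (59.6, -421.9)]
18 [(60.2, 386.0), (59.9, -45.5), (59.4, -432.7)]
21 [(59.3, 371.1), (59.0, -70.2), (59.0, -442.3)]
24 [(58.1, 355.1), (57.9, -94.6), (58.4, -450.7)]
27 [(56.8, 338.2), (56.6, -118.8), (57.7, -457.9)]
```

```bash
cat > go.py <<'E'
# python3 go.py x y z [jawyaw_deg]: remaining shift in the tool axes (as turned after the yaw) 
import sys, numpy as np
from scipy.spatial.transform import Rotation as Ro
from bench import arm
s=arm.read_state(); p=np.array(s["position"]); R=Ro.from_quat(s["ee_rot"]).as_matrix()
yaw=np.degrees(np.arctan2(R[1,1],R[0,1])); t=np.array([float(a) for a in sys.argv[1:4]])
turn=0
if len(sys.argv)>4:
    turn=(yaw-float(sys.argv[4])+90)%180-90      # + turn about tool z (down) lowers yaw
R2=R@Ro.from_euler("z",turn,degrees=True).as_matrix()
print("clock",round(s["clock"],2),"pos",np.round(p,1),"jaw yaw",round(yaw,1),"j6",round(s["joints"][5],2),"w",round(s["gripper_width"],1),"F",np.round(s["contact_force"],1),"tilt",np.round(R[2,:2],4))
print("turn",round(turn,1),"shift after turn mm",np.round(R2.T@(t-p),1))
E
python3 go.py 452 -145.5 100 152.5
```

```text
clock 0.1 pos [ 198.1 -592.2  230.3] jaw yaw 108.5 j6 -0.26 w 85.6 F [ 0.5  1.3 -0.6] tilt [0.0001 0.0019]
turn -44.0 shift after turn mm [-513.3  -19.1  131. ]
```

drive_tool --pt "0 0 0.015 -7.33 0.05" --pt "0 0 0.015 -7.33 0.05" --pt "0 0 0.015 -7.33 0.05" --pt "0 0 0.015 -7.33 0.05" --pt "0 0 0.015 -7.33 0.05" --pt "0 0 0.015 -7.33 0.05" --pt "-0.04 -0.0015 0 0 0.05" --pt "-0.04 -0.0015 0 0 0.05" --pt "-0.04 -0.0015 0 0 0.05" --pt "-0.04 -0.0015 0 0 0.05" --pt "-0.04 -0.0015 0 0 0.05" --pt "-0.04 -0.0015 0 0 0.05" --pt "-0.04 -0.0015 0 0 0.05" --pt "-0.04 -0.0015 0 0 0.05" --pt "-0.04 -0.0015 0 0 0.05" --pt "-0.04 -0.0015 0 0 0.05" --pt "-0.04 -0.0015 0 0 0.05" --pt "-0.04 -0.0015 0 0 0.05"

```text
clock: 1.9
position: [436.4, -173.7, 141.2]
ee_rot: [-0.519, 0.855, 0.0, -0.0]
contact_force: [0.9, -1.0, -0.7]
gripper_width: 49.8
```

```bash
python3 go.py 452 -145.5 46.5 152.5
```

```text
clock 1.9 pos [ 436.4 -173.7  141.2] jaw yaw 152.5 j6 -0.45 w 49.8 F [ 0.9 -1.  -0.7] tilt [0.0001 0.0003]
turn -0.0 shift after turn mm [-32.2  -0.8  94.7]
```

drive_tool --pt "-0.016 0 0 0 0.05" --pt "-0.016 -0.001 0 0 0.05" --pt "0 0 0.03 0 0.05" --pt "0 0 0.03 0 0.05" --pt "0 0 0 0 0.05"

```text
clock: 2.4
position: [448.5, -147.1, 78.0]
ee_rot: [-0.518, 0.855, 0.003, -0.004]
contact_force: [-1.3, -1.5, -0.4]
gripper_width: 49.7
```

```bash
python3 go.py 452 -145.5 46.5 152.5; python3 - <<'E'
from h import *
im,d,c=grab("scene",1); cv2.imwrite("pics/s1.png",cv2.resize(im[150:300,140:340],(800,600),interpolation=cv2.INTER_CUBIC))
E
```

```text
clock 2.4 pos [ 448.5 -147.1   78. ] jaw yaw 152.4 j6 -0.51 w 49.7 F [-1.3 -1.5 -0.4] tilt [0.0037 0.0085]
turn -0.1 shift after turn mm [-3.1 -2.7 31.4]
```

View pics/s1.png

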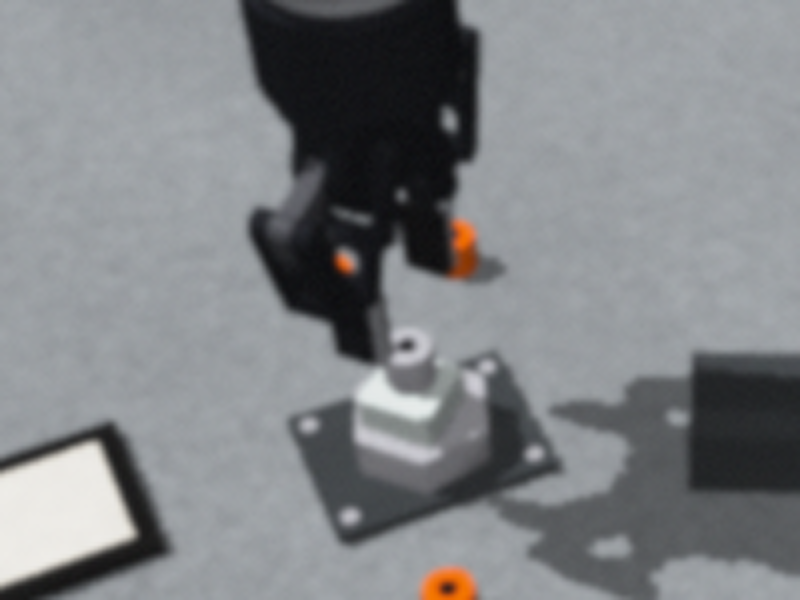

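The gripper is above the silver cap at crop (408,350), with one jaw on each side. The two orange look-alikes are well clear.

drive_tool --pt "-0.001 -0.001 0.005 0 0.05" --pt "0 0 0 0 0.05" --pt "0 0 0 0 0.05"

```text
clock: 2.75
position: [453.8, -147.1, 77.3]
ee_rot: [-0.519, 0.855, -0.001, 0.001]
contact_force: [-0.4, -0.2, 0.1]
gripper_width: 49.8
```

```bash
python3 go.py 452 -145.5 46.5 152.5
```

```text
clock 2.75 pos [ 453.8 -147.1   77.3] jaw yaw 152.5 j6 -0.51 w 49.8 F [-0.4 -0.2  0.1] tilt [-0.0009 -0.0019]
turn -0.0 shift after turn mm [-0.6  2.4 30.8]
```

drive_tool --pt "0 0.001 0.012 0 0.05" --pt "0 0.001 0.012 0 0.05" --pt "0 0 0.006 0 0.05" --pt "0 0 0 0 0.05" --pt "0 0 0 0 0.05"

```text
clock: 3.25
position: [451.8, -146.2, 46.8]
ee_rot: [-0.519, 0.855, -0.0, 0.0]
contact_force: [-0.4, -0.1, 0.1]
gripper_width: 50.0
```

```bash
python3 go.py 452 -145.5 46.5 152.5
```

```text
clock 3.25 pos [ 451.8 -146.2   46.8] jaw yaw 152.5 j6 -0.51 w 50.0 F [-0.4 -0.1  0.1] tilt [-0.0003 -0.0009]
turn -0.0 shift after turn mm [-0.7  0.1  0.3]
```

drive_tool --pt "0 0 0 0 0.035" --pt "0 0 0 0 0.028" --pt "0 0 0 0 0.02" --pt "0 0 0 0 0.01" --pt "0 0 0 0 0.01" --pt "0 0 0 0 0.01"

```text
clock: 3.85
position: [451.7, -146.1, 47.0]
ee_rot: [-0.519, 0.855, -0.0, 0.0]
contact_force: [-1.8, 0.4, 5.4]
gripper_width: 19.8
```

```bash
python3 go.py 468.7 297.9 47 152.5
```

```text
clock 3.85 pos [ 451.7 -146.1   47. ] jaw yaw 152.5 j6 -0.51 w 19.8 F [-1.8  0.4  5.4] tilt [-0.0003 -0.001 ]
turn -0.0 shift after turn mm [-4.017e+02  1.900e+02 -1.000e-01]
```

drive_tool --pt "0 0 -0.005 0 0.01" --pt "0 0 -0.01 0 0.01" --pt "0 0 -0.02 0 0.01" --pt "0 0 -0.025 0 0.01" --pt "0 0 0 0 0.01"

```text
clock: 4.35
position: [453.8, -146.3, 109.8]
ee_rot: [-0.519, 0.855, -0.002, 0.003]
contact_force: [1.1, 0.3, -0.4]
gripper_width: 19.6
```

```bash
python3 go.py 468.7 297.9 47 152.5;python3 - <<'E'
from h import *
im,d,c=grab("scene",2); cv2.imwrite("pics/s2.png",cv2.resize(im[150:300,140:340],(800,600),interpolation=cv2.INTER_CUBIC))
E
```

```text
clock 4.35 pos [ 453.8 -146.3  109.8] jaw yaw 152.5 j6 -0.51 w 19.6 F [ 1.1  0.3 -0.4] tilt [-0.003  -0.0071]
turn 0.0 shift after turn mm [-400.7  192.3   62.7]
```

View pics/s2.png

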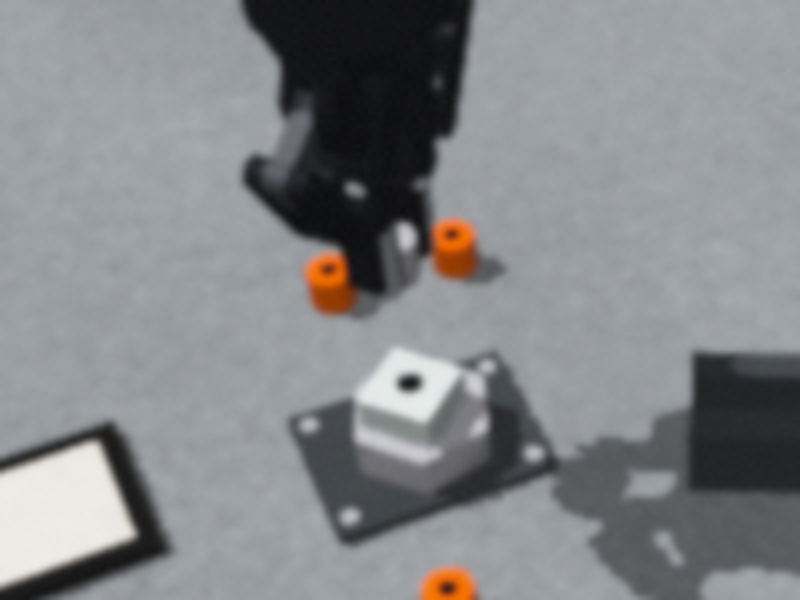

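The cap is in the jaws at crop (400,255), and the block below it has not moved. Next I carry the cap to the small round rest.

drive_tool --pt "-0.02 0.009 0 0 0.01" --pt "-0.03 0.014 0 0 0.01" --pt "-0.035 0.017 0 0 0.01" --pt "-0.035 0.017 0 0 0.01" --pt "-0.035 0.017 0 0 0.01" --pt "-0.035 0.017 0 0 0.01" --pt "-0.035 0.017 0 0 0.01" --pt "-0.035 0.017 0 0 0.01" --pt "-0.035 0.017 0 0 0.01" --pt "-0.035 0.017 0 0 0.01" --pt "-0.03 0.014 0 0 0.01" --pt "-0.025 0.012 0 0 0.01" --pt "-0.015 0.007 0 0 0.01" --pt "0 0 0.025 0 0.01" --pt "0 0 0.02 0 0.01" --pt "0 0 0 0 0.01" --pt "0 0 0 0 0.01"

```text
clock: 6.1
position: [465.9, 296.8, 61.1]
ee_rot: [-0.518, 0.855, -0.0, -0.001]
contact_force: [0.8, -0.1, -0.2]
gripper_width: 19.4
```

```bash
python3 go.py 468.7 297.9 9 152.5;python3 - <<'E'
from h import *
im,d,c=grab("scene",3); cv2.imwrite("pics/s3.png",cv2.resize(im[150:300,400:600],(800,600),interpolation=cv2.INTER_CUBIC))
E
```

```text
clock 6.1 pos [465.9 296.8  61.1] jaw yaw 152.5 j6 -1.34 w 19.4 F [ 0.8 -0.1 -0.2] tilt [0.0015 0.0001]
turn -0.0 shift after turn mm [-2.4 -2.  52.1]
```

View pics/s3.png

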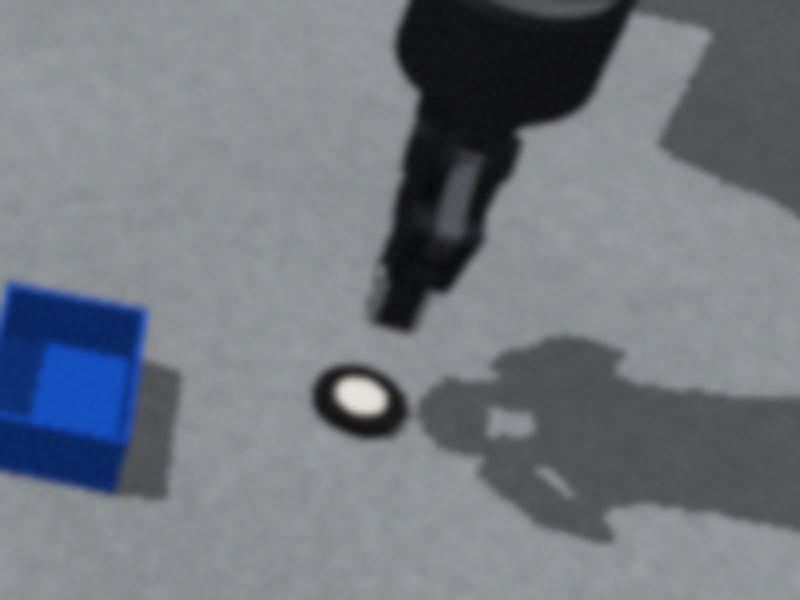

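drive_tool --pt "-0.001 -0.001 0.015 0 0.01" --pt "-0.001 -0.001 0.015 0 0.01" --pt "0 0 0.01 0 0.01" --pt "0 0 0.005 0 0.01" --pt "0 0 0 0 0.01" --pt "0 0 0 0 0.01"

```text
clock: 6.75
position: [469.0, 298.5, 17.0]
ee_rot: [-0.519, 0.855, 0.0, 0.001]
contact_force: [-1.0, 0.4, -0.9]
gripper_width: 20.0
```

```bash
python3 go.py 468.7 297.9 9 152.5
```

```text
clock 6.75 pos [469.  298.5  17. ] jaw yaw 152.5 j6 -1.34 w 20.0 F [-1.   0.4 -0.9] tilt [-0.0011 -0.0004]
turn -0.0 shift after turn mm [ 0.7 -0.   8. ]
```

drive_tool --pt "0 0 0.003 0 0.01" --pt "0 0 0.003 0 0.01" --pt "0 0 0.001 0 0.01" --pt "0 0 0 0 0.01"

```text
clock: 7.15
position: [468.5, 298.2, 9.2]
ee_rot: [-0.519, 0.855, -0.0, -0.0]
contact_force: [-0.1, 0.1, -0.5]
gripper_width: 19.4
```

```bash
python3 go.py 468.7 297.9 9 152.5
```

```text
clock 7.15 pos [468.5 298.2   9.2] jaw yaw 152.5 j6 -1.34 w 19.4 F [-0.1  0.1 -0.5] tilt [0.0003 0.    ]
turn -0.0 shift after turn mm [ 0.2 -0.3  0.2]
```

drive_tool --pt "0 0 0.001 0 0.01" --pt "0 0 0 0 0.01"

```text
clock: 7.35
position: [468.7, 298.3, 9.0]
ee_rot: [-0.519, 0.855, -0.0, 0.0]
contact_force: [-1.1, -0.3, 4.5]
gripper_width: 19.4
```

Contact at 4.5 N. I open slowly and retreat upward.

drive_tool --pt "0 0 0 0 0.022" --pt "0 0 0 0 0.026" --pt "0 0 0 0 0.034" --pt "0 0 0 0 0.042" --pt "0 0 0 0 0.045" --pt "0 0 -0.015 0 0.045" --pt "0 0 -0.03 0 0.045" --pt "0 0 -0.05 0 0.045"

```text
clock: 8.15
position: [466.9, 296.5, 101.4]
ee_rot: [-0.518, 0.855, -0.001, -0.004]
contact_force: [0.6, 1.7, -0.6]
gripper_width: 45.5
```

```bash
python3 go.py 454.8 -146 28 152.5;python3 - <<'E'
from h import *
im,d,c=grab("scene",4); cv2.imwrite("pics/s4.png",cv2.resize(im[200:290,430:550],(800,600),interpolation=cv2.INTER_CUBIC))
E
```

```text
clock 8.15 pos [466.9 296.5 101.4] jaw yaw 152.4 j6 -1.34 w 45.5 F [ 0.6  1.7 -0.6] tilt [0.0076 0.0025]
turn -0.1 shift after turn mm [ 397.5 -193.8   75.9]
```

View pics/s4.png

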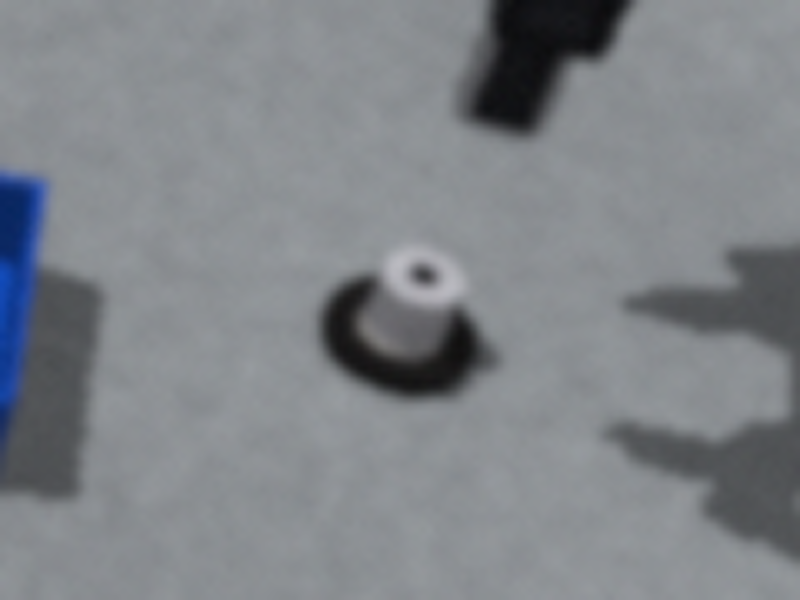

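The cap stands upright on the small round rest. Next is the square block.

drive_tool --pt "0.02 -0.0097 0 0 0.06" --pt "0.035 -0.0169 0 0 0.06" --pt "0.035 -0.0169 0 0 0.06" --pt "0.035 -0.0169 0 0 0.06" --pt "0.035 -0.0169 0 0 0.06" --pt "0.035 -0.0169 0 0 0.06" --pt "0.035 -0.0169 0 0 0.06" --pt "0.035 -0.0169 0 0 0.06" --pt "0.035 -0.0169 0 0 0.06" --pt "0.035 -0.0169 0 0 0.06" --pt "0.03 -0.0145 0 0 0.06" --pt "0.02 -0.0097 0 0 0.06" --pt "0.015 -0.0072 0 0 0.06" --pt "0.015 -0.0072 0 0 0.06" --pt "0 0 0.025 0 0.06" --pt "0 0 0.015 0 0.06" --pt "0 0 0 0 0.06" --pt "0 0 0 0 0.06"

```text
clock: 10.0
position: [454.1, -162.6, 63.2]
ee_rot: [-0.519, 0.855, 0.0, -0.0]
contact_force: [0.5, 0.3, 1.0]
gripper_width: 60.0
```

```bash
python3 go.py 454.8 -146 28 152.5; python3 - <<'E'
from h import *
im,d,c=grab("scene",5); cv2.imwrite("pics/s5.png",cv2.resize(im[150:300,140:340],(800,600),interpolation=cv2.INTER_CUBIC))
E
```

```text
clock 10.0 pos [ 454.1 -162.6   63.2] jaw yaw 152.5 j6 -0.47 w 60.0 F [0.5 0.3 1. ] tilt [0.0006 0.0008]
turn -0.0 shift after turn mm [-15.1   7.1  35.2]
```

View pics/s5.png

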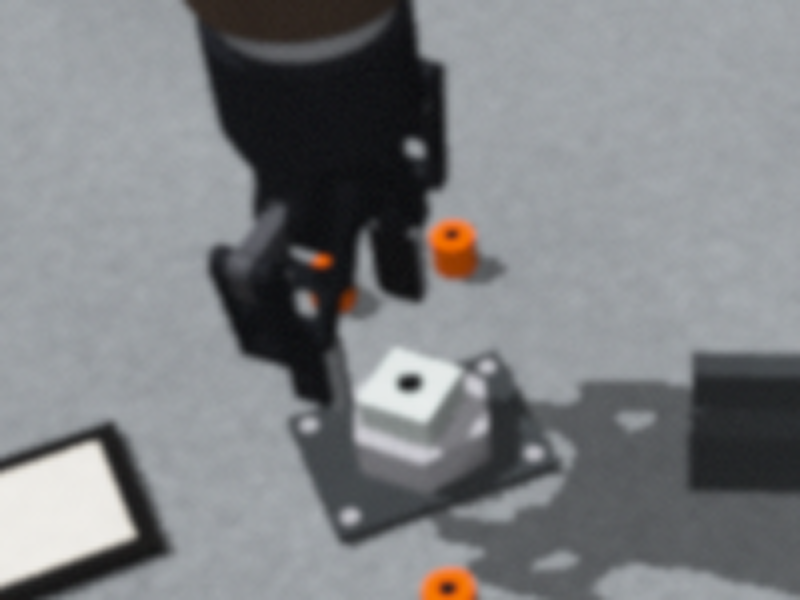

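drive_tool --pt "-0.008 0.004 0 0 0.06" --pt "-0.007 0.003 0 0 0.06" --pt "0 0 0.012 0 0.06" --pt "0 0 0.01 0 0.06" --pt "0 0 0.006 0 0.06" --pt "0 0 0 0 0.06" --pt "0 0 0 0 0.06"

```text
clock: 10.75
position: [455.4, -145.9, 35.3]
ee_rot: [-0.519, 0.855, -0.0, -0.0]
contact_force: [-0.1, -0.9, -0.5]
gripper_width: 60.2
```

```bash
python3 go.py 454.8 -146 28 152.5
```

```text
clock 10.75 pos [ 455.4 -145.9   35.3] jaw yaw 152.5 j6 -0.51 w 60.2 F [-0.1 -0.9 -0.5] tilt [0.0002 0.0001]
turn -0.0 shift after turn mm [0.4 0.4 7.3]
```

drive_tool --pt "0 0 0.006 0 0.055" --pt "0 0 0 0 0.048" --pt "0 0 0 0 0.04" --pt "0 0 0 0 0.03" --pt "0 0 0 0 0.02" --pt "0 0 0 0 0.02" --pt "0 0 0 0 0.02"

```text
clock: 11.45
position: [455.6, -145.9, 29.7]
ee_rot: [-0.519, 0.855, -0.0, 0.0]
contact_force: [0.2, 0.1, 3.6]
gripper_width: 32.1
```

```bash
python3 go.py 625.5 -159.7 30 172
```

```text
clock 11.45 pos [ 455.6 -145.9   29.7] jaw yaw 152.5 j6 -0.51 w 32.1 F [0.2 0.1 3.6] tilt [-0.0003 -0.0008]
turn -19.5 shift after turn mm [ -10.  -170.2   -0.2]
```

drive_tool --pt "0 0 -0.004 0 0.02" --pt "0 0 -0.01 0 0.02" --pt "0 0 -0.02 -6.5 0.02" --pt "0 0 -0.02 -6.5 0.02" --pt "0 0 -0.006 -6.5 0.02" --pt "-0.0005 -0.015 0 0 0.02" --pt "-0.0015 -0.03 0 0 0.02" --pt "-0.0025 -0.035 0 0 0.02" --pt "-0.002 -0.035 0 0 0.02" --pt "-0.002 -0.03 0 0 0.02" --pt "-0.001 -0.015 0 0 0.02" --pt "-0.0005 -0.01 0 0 0.02" --pt "0 0 0 0 0.02" --pt "0 0 0 0 0.02"

```text
clock: 12.85
position: [624.0, -159.6, 89.2]
ee_rot: [-0.656, 0.755, 0.001, -0.0]
contact_force: [-0.2, -0.3, -0.3]
gripper_width: 32.4
```

```bash
python3 go.py 625.5 -159.7 10 172; python3 - <<'E'
from h import *
im,d,c=grab("scene",6); cv2.imwrite("pics/s6.png",cv2.resize(im[220:370,120:320],(800,600),interpolation=cv2.INTER_CUBIC))
E
```

```text
clock 12.85 pos [ 624.  -159.6   89.2] jaw yaw 172.0 j6 -0.14 w 32.4 F [-0.2 -0.3 -0.3] tilt [-0.0002  0.0013]
turn -0.0 shift after turn mm [-0.1 -1.6 79.2]
```

View pics/s6.png

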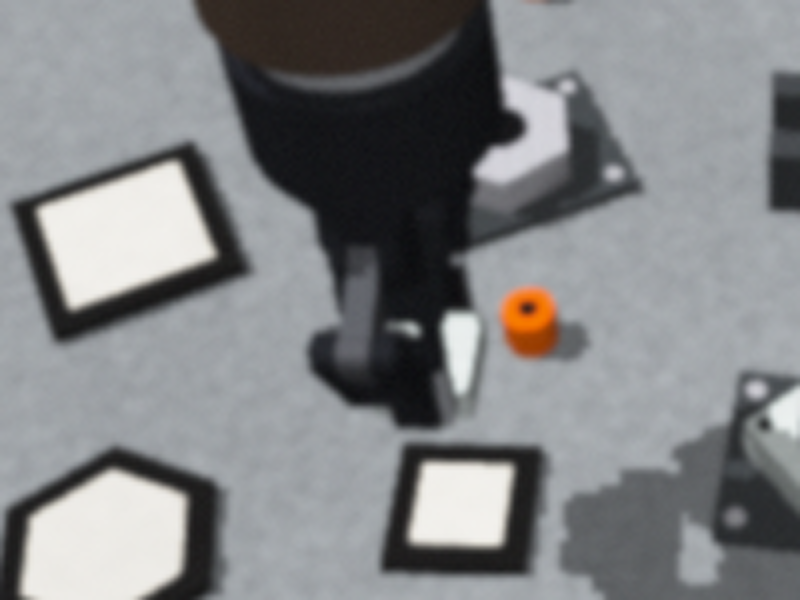

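drive_tool --pt "0 -0.001 0.025 0 0.02" --pt "0 -0.0005 0.025 0 0.02" --pt "0 0 0.015 0 0.02" --pt "0 0 0.008 0 0.02" --pt "0 0 0.003 0 0.02" --pt "0 0 0 0 0.02" --pt "0 0 0 0 0.02"

```text
clock: 13.6
position: [627.2, -160.0, 14.4]
ee_rot: [-0.656, 0.755, -0.001, 0.001]
contact_force: [-0.6, 0.2, -0.5]
gripper_width: 32.8
```

```bash
python3 go.py 625.5 -159.7 10 172
```

```text
clock 13.6 pos [ 627.2 -160.    14.4] jaw yaw 172.0 j6 -0.14 w 32.8 F [-0.6  0.2 -0.5] tilt [-0.0001 -0.002 ]
turn -0.0 shift after turn mm [-0.   1.8  4.4]
```

drive_tool --pt "0 0.001 0.002 0 0.02" --pt "0 0 0.001 0 0.02" --pt "0 0 0.001 0 0.02" --pt "0 0 0 0 0.02"

```text
clock: 14.0
position: [625.6, -159.8, 9.7]
ee_rot: [-0.656, 0.755, -0.0, 0.0]
contact_force: [-1.2, -0.0, 2.4]
gripper_width: 32.6
```

drive_tool --pt "0 0 0.001 0 0.02" --pt "0 0 0 0 0.02"

```text
clock: 14.2
position: [625.6, -159.8, 9.7]
ee_rot: [-0.656, 0.755, -0.0, 0.0]
contact_force: [-2.1, -0.2, 6.1]
gripper_width: 32.5
```

drive_tool --pt "0 0 0 0 0.036" --pt "0 0 0 0 0.042" --pt "0 0 0 0 0.048" --pt "0 0 0 0 0.05" --pt "0 0 -0.01 0 0.05" --pt "0 0 -0.03 0 0.05" --pt "0 0 -0.035 0 0.05" --pt "0 0 -0.005 0 0.07" --pt "0 0 0 0 0.08"

```text
clock: 15.1
position: [626.6, -159.8, 90.7]
ee_rot: [-0.656, 0.755, -0.001, 0.002]
contact_force: [-0.5, 0.3, 0.4]
gripper_width: 77.0
```

```bash
python3 go.py 453.5 -143.7 5 152; python3 - <<'E'
from h import *
im,d,c=grab("scene",7); cv2.imwrite("pics/s7.png",cv2.resize(im[220:370,120:320],(800,600),interpolation=cv2.INTER_CUBIC))
E
```

```text
clock 15.1 pos [ 626.6 -159.8   90.7] jaw yaw 172.0 j6 -0.14 w 77.0 F [-0.5  0.3  0.4] tilt [-0.0006 -0.0044]
turn 20.0 shift after turn mm [ 67.2 160.8  85. ]
```

View pics/s7.png

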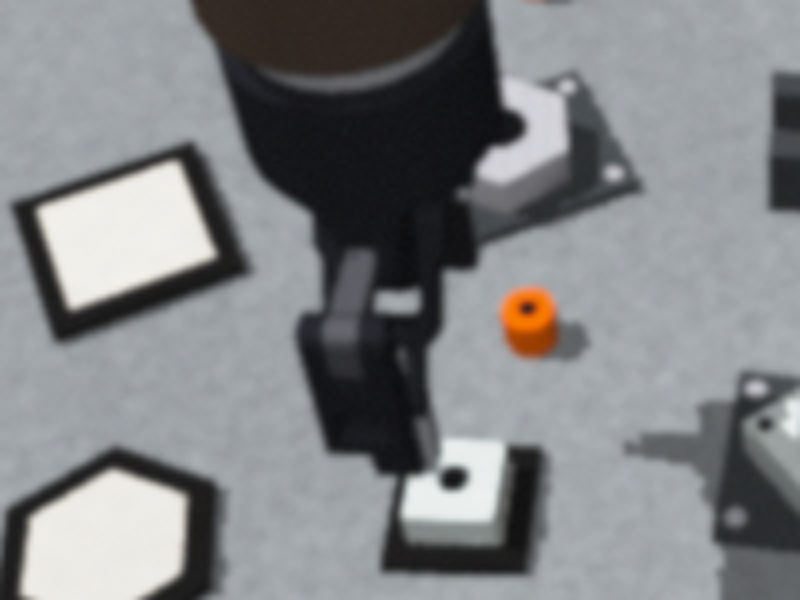

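The block lies squarely on the small square rest. Next is the hexagon.

drive_tool --pt "0 0 0 6.67 0.085" --pt "0 0 0 6.67 0.085" --pt "0 0 0 6.66 0.085" --pt "0.01 0.025 0 0 0.085" --pt "0.014 0.033 0 0 0.085" --pt "0.014 0.033 0 0 0.085" --pt "0.014 0.033 0 0 0.085" --pt "0.01 0.023 0 0 0.085" --pt "0.0055 0.013 0 0 0.085" --pt "0 0 0.02 0 0.085" --pt "0 0 0.01 0 0.085" --pt "0 0 0 0 0.085" --pt "0 0 0 0 0.085"

```text
clock: 16.45
position: [452.6, -144.2, 57.8]
ee_rot: [-0.515, 0.857, 0.0, -0.001]
contact_force: [1.3, 0.1, -0.3]
gripper_width: 85.4
```

```bash
python3 go.py 453.5 -143.7 5 152; python3 - <<'E'
from h import *
im,d,c=grab("scene",8); cv2.imwrite("pics/s8.png",cv2.resize(im[150:300,140:340],(800,600),interpolation=cv2.INTER_CUBIC))
v,u=np.mgrid[225:300,200:300]; D=d[225:300,200:300]
P=(c.c+np.stack([(u-c.K[0,2])/c.K[0,0],-(v-c.K[1,2])/c.K[1,1],-np.ones(u.shape)],-1).reshape(-1,3)@c.R*D.reshape(-1,1))
q=P[abs(P[:,2]-26)<2.]; q=q[(abs(q[:,0]-453)<45)&(abs(q[:,1]+144)<45)]
H=cv2.convexHull(q[:,:2].astype(np.float32))[:,0]
print(len(q),q[:,:2].min(0),q[:,:2].max(0),cv2.minEnclosingCircle(H))
for a in (-28,32,92):
  n=np.array([np.cos(np.radians(a)),np.sin(np.radians(a))]);h=H@n;print(a,h.min(),h.max(),h.max()-h.min(), 'exp centre',n@[453.5,-143.7],'got',(h.min()+h.max())/2)
E
```

```text
clock 16.45 pos [ 452.6 -144.2   57.8] jaw yaw 152.0 j6 -0.52 w 85.4 F [ 1.3  0.1 -0.3] tilt [0.0009 0.0012]
turn -0.0 shift after turn mm [-0.9 -0.6 52.8]
599 [ 421.73732144 -170.50086755] [ 486.29103888 -115.59630769] ((453.98406982421875, -144.3894805908203), 32.33549118041992)
-28 437.72717312995974 496.5196016574797 58.792428527519974 exp centre 467.87979693385586 got 467.1233873937197
32 279.5722677563516 336.6020652389488 57.02979748259719 exp centre 308.4404133366276 got 308.0871664976502
92 -186.5840652815658 -131.25991276361626 55.32415251794956 exp centre -159.43938359722824 got -158.92198902259105
```

View pics/s8.png

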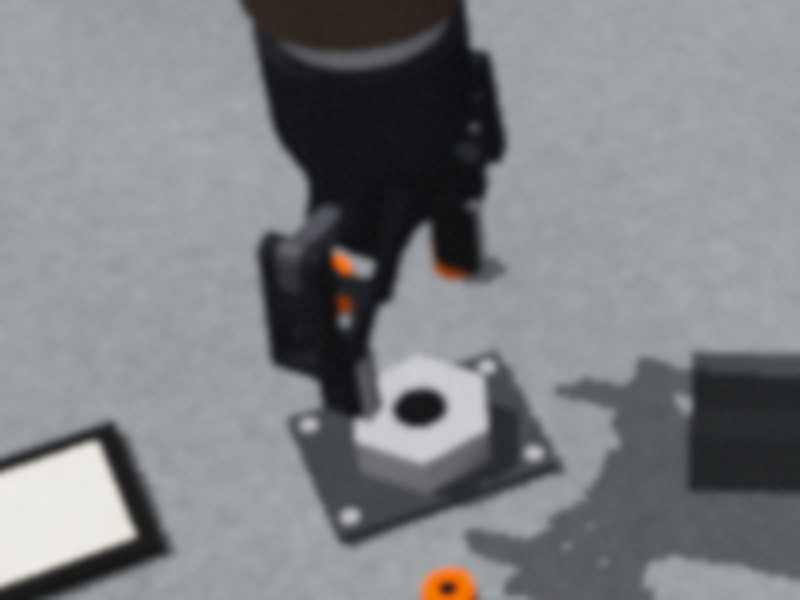

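The hexagon sits where I measured it, to within 1 mm, with the jaws straddling it. I descend and grip.

drive_tool --pt "-0.0005 0 0.02 0 0.085" --pt "0 0 0.015 0 0.085" --pt "0 0 0.01 0 0.085" --pt "0 0 0.004 0 0.085" --pt "0 0 0 0 0.085" --pt "0 0 0 0 0.085"

```text
clock: 17.1
position: [453.3, -143.8, 9.8]
ee_rot: [-0.515, 0.857, -0.0, 0.0]
contact_force: [-0.3, 0.1, 0.1]
gripper_width: 84.9
```

```bash
python3 go.py 453.5 -143.7 6 152
```

```text
clock 17.1 pos [ 453.3 -143.8    9.8] jaw yaw 152.0 j6 -0.52 w 84.9 F [-0.3  0.1  0.1] tilt [-0.0004 -0.001 ]
turn -0.0 shift after turn mm [-0.1 -0.1  3.8]
```

drive_tool --pt "0 0 0.003 0 0.08" --pt "0 0 0.001 0 0.075" --pt "0 0 0 0 0.068" --pt "0 0 0 0 0.06" --pt "0 0 0 0 0.045" --pt "0 0 0 0 0.04" --pt "0 0 0 0 0.04" --pt "0 0 0 0 0.04"

```text
clock: 17.9
position: [452.8, -143.7, 5.8]
ee_rot: [-0.515, 0.857, -0.0, 0.0]
contact_force: [-1.9, 1.7, 5.8]
gripper_width: 54.8
```

```bash
python3 go.py 630 -290 7 152
```

```text
clock 17.9 pos [ 452.8 -143.7    5.8] jaw yaw 152.0 j6 -0.52 w 54.8 F [-1.9  1.7  5.8] tilt [-0.     -0.0002]
turn -0.0 shift after turn mm [  46.  -225.1   -1.1]
```

drive_tool --pt "0 0 -0.004 0 0.04" --pt "0 0 -0.01 0 0.04" --pt "0 0 -0.025 0 0.04" --pt "0 0 -0.03 0 0.04" --pt "0 0 0 0 0.04" --pt "0.003 -0.015 0 0 0.04" --pt "0.006 -0.03 0 0 0.04" --pt "0.0072 -0.035 0 0 0.04" --pt "0.0072 -0.035 0 0 0.04" --pt "0.0072 -0.035 0 0 0.04" --pt "0.006 -0.03 0 0 0.04" --pt "0.005 -0.025 0 0 0.04" --pt "0.0035 -0.015 0 0 0.04" --pt "0.001 -0.005 0 0 0.04" --pt "0 0 0 0 0.04" --pt "0 0 0 0 0.04"

```text
clock: 19.5
position: [628.4, -289.4, 73.4]
ee_rot: [-0.515, 0.857, 0.001, -0.001]
contact_force: [0.0, 0.1, -4.3]
gripper_width: 54.8
```

```bash
python3 go.py 630 -290 6.5 152; python3 - <<'E'
from h import *
im,d,c=grab("scene",9); cv2.imwrite("pics/s9.png",cv2.resize(im[220:400,60:300],(800,600),interpolation=cv2.INTER_CUBIC))
E
```

```text
clock 19.5 pos [ 628.4 -289.4   73.4] jaw yaw 152.0 j6 -0.29 w 54.8 F [ 0.   0.1 -4.3] tilt [0.0002 0.0026]
turn -0.0 shift after turn mm [-0.2 -1.8 66.9]
```

View pics/s9.png

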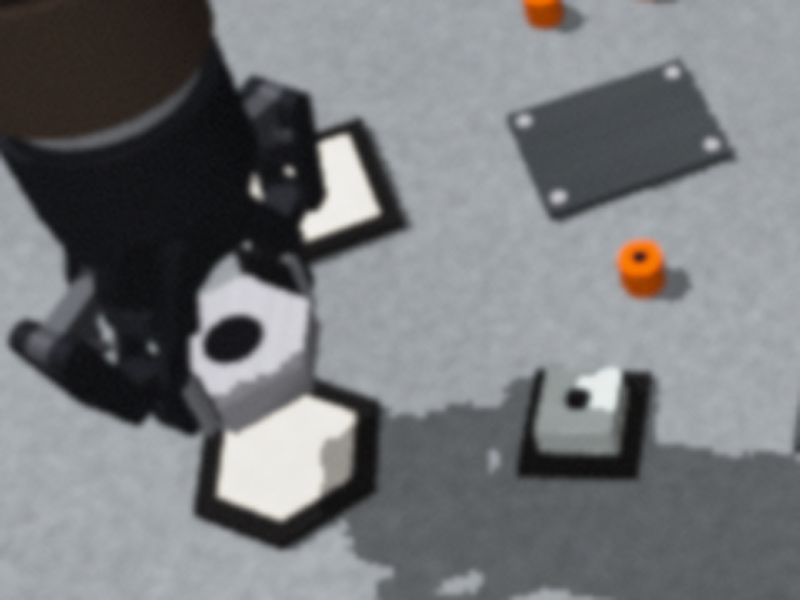

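The hexagon is held level at crop (250,345), above its rest.

drive_tool --pt "0 -0.0005 0.02 0 0.04" --pt "0 -0.0005 0.02 0 0.04" --pt "0 0 0.015 0 0.04" --pt "0 0 0.005 0 0.04" --pt "0 0 0.002 0 0.04" --pt "0 0 0 0 0.04" --pt "0 0 0 0 0.04"

```text
clock: 20.25
position: [631.4, -290.8, 13.5]
ee_rot: [-0.515, 0.857, -0.001, 0.001]
contact_force: [0.2, 0.0, -3.0]
gripper_width: 54.6
```

```bash
python3 go.py 630 -290 6 152
```

```text
clock 20.25 pos [ 631.4 -290.8   13.5] jaw yaw 152.0 j6 -0.29 w 54.6 F [ 0.2  0.  -3. ] tilt [-0.0004 -0.0021]
turn -0.0 shift after turn mm [-0.1  1.6  7.5]
```

drive_tool --pt "0 0 0.003 0 0.04" --pt "0 0 0.002 0 0.04" --pt "0 0 0.0015 0 0.04" --pt "0 0 0 0 0.04"

```text
clock: 20.65
position: [630.7, -290.7, 6.0]
ee_rot: [-0.515, 0.857, -0.0, -0.0]
contact_force: [0.0, 0.7, -3.4]
gripper_width: 54.8
```

drive_tool --pt "0 0 0.001 0 0.04" --pt "0 0 0 0 0.04"

```text
clock: 20.85
position: [630.7, -290.7, 5.9]
ee_rot: [-0.515, 0.857, -0.0, -0.0]
contact_force: [-2.2, 1.8, 2.9]
gripper_width: 54.6
```

drive_tool --pt "0 0 0 0 0.058" --pt "0 0 0 0 0.064" --pt "0 0 0 0 0.072" --pt "0 0 0 0 0.08" --pt "0 0 -0.01 0 0.08" --pt "0 0 -0.03 0 0.08" --pt "0 0 -0.04 0 0.08" --pt "0 0 0 0 0.07" --pt "0 0 0 0 0.065"

```text
clock: 21.75
position: [631.5, -290.8, 87.1]
ee_rot: [-0.515, 0.857, -0.001, 0.002]
contact_force: [0.3, -0.9, -0.1]
gripper_width: 64.9
```

```bash
python3 go.py 622.3 -10.6 28 121.5; python3 - <<'E'
from h import *
im,d,c=grab("scene",10); cv2.imwrite("pics/s10.png",cv2.resize(im[220:400,60:300],(800,600),interpolation=cv2.INTER_CUBIC))
E
```

```text
clock 21.75 pos [ 631.5 -290.8   87.1] jaw yaw 152.0 j6 -0.29 w 64.9 F [ 0.3 -0.9 -0.1] tilt [-0.0012 -0.0038]
turn 30.5 shift after turn mm [-138.4  243.9   58.9]
```

View pics/s10.png

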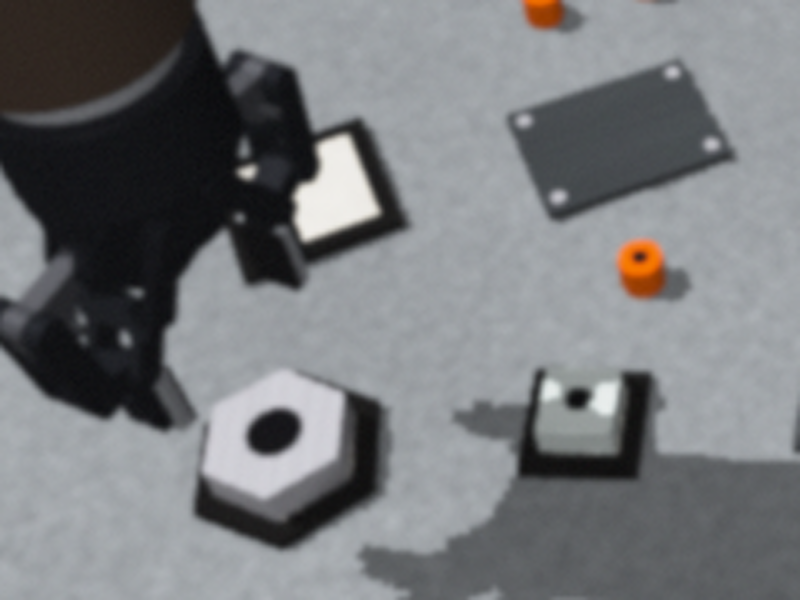

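The hexagon lies on its rest. Next is the collar.

drive_tool --pt "0 0 0 7.62 0.065" --pt "0 0 0 7.62 0.065" --pt "0 0 0 7.62 0.065" --pt "0 0 0 7.62 0.065" --pt "-0.01 0.0176 0 0 0.065" --pt "-0.018 0.0317 0 0 0.065" --pt "-0.02 0.0352 0 0 0.065" --pt "-0.02 0.0352 0 0 0.065" --pt "-0.02 0.0352 0 0 0.065" --pt "-0.02 0.0352 0 0 0.065" --pt "-0.018 0.0317 0 0 0.065" --pt "-0.01 0.0176 0 0 0.065" --pt "-0.002 0.0035 0 0 0.065" --pt "0 0 0.02 0 0.065" --pt "0 0 0 0 0.065" --pt "0 0 0 0 0.065"

```text
clock: 23.4
position: [620.7, -11.9, 64.2]
ee_rot: [-0.271, 0.962, -0.0, -0.001]
contact_force: [-0.8, 0.2, 0.0]
gripper_width: 65.1
```

```bash
python3 go.py 622.3 -10.6 28 121.5; python3 - <<'E'
from h import *
im,d,c=grab("scene",11); cv2.imwrite("pics/s11.png",cv2.resize(im[240:390,240:440],(800,600),interpolation=cv2.INTER_CUBIC))
E
```

```text
clock 23.4 pos [620.7 -11.9  64.2] jaw yaw 121.5 j6 -1.26 w 65.1 F [-0.8  0.2  0. ] tilt [0.0021 0.0005]
turn 0.0 shift after turn mm [-2.1  0.3 36.1]
```

View pics/s11.png

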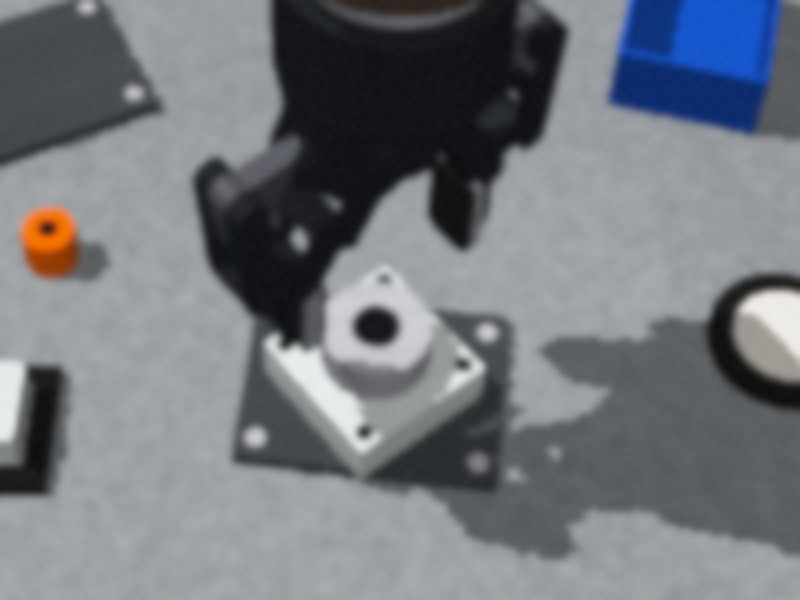

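drive_tool --pt "-0.001 0 0.015 0 0.065" --pt "-0.0005 0 0.012 0 0.065" --pt "0 0 0.005 0 0.065" --pt "0 0 0 0 0.065" --pt "0 0 0 0 0.065"

```text
clock: 23.95
position: [622.8, -10.7, 32.6]
ee_rot: [-0.271, 0.962, -0.0, -0.0]
contact_force: [0.6, 0.6, 1.6]
gripper_width: 64.4
```

```bash
python3 go.py 622.3 -10.6 28 121.5
```

```text
clock 23.95 pos [622.8 -10.7  32.6] jaw yaw 121.5 j6 -1.26 w 64.4 F [0.6 0.6 1.6] tilt [ 0.0003 -0.0001]
turn 0.0 shift after turn mm [0.3 0.4 4.6]
```

drive_tool --pt "0 0 0.004 0 0.06" --pt "0 0 0 0 0.055" --pt "0 0 0 0 0.048" --pt "0 0 0 0 0.04" --pt "0 0 0 0 0.03" --pt "0 0 0 0 0.03" --pt "0 0 0 0 0.03"

```text
clock: 24.65
position: [623.0, -10.6, 29.5]
ee_rot: [-0.272, 0.962, -0.0, 0.0]
contact_force: [-1.0, 0.0, 5.9]
gripper_width: 39.6
```

```bash
python3 go.py 617.8 155.1 28 121.5
```

```text
clock 24.65 pos [623.  -10.6  29.5] jaw yaw 121.5 j6 -1.26 w 39.6 F [-1.   0.   5.9] tilt [-0.0007 -0.0005]
turn 0.0 shift after turn mm [-82.2 144.    1.5]
```

drive_tool --pt "0 0 -0.004 0 0.03" --pt "0 0 -0.01 0 0.03" --pt "0 0 -0.02 0 0.03" --pt "0 0 -0.015 0 0.03" --pt "0 0 0 0 0.03" --pt "-0.008 0.014 0 0 0.03" --pt "-0.014 0.0246 0 0 0.03" --pt "-0.017 0.0298 0 0 0.03" --pt "-0.017 0.0298 0 0 0.03" --pt "-0.014 0.0246 0 0 0.03" --pt "-0.009 0.0158 0 0 0.03" --pt "-0.003 0.0054 0 0 0.03" --pt "0 0 0 0 0.03" --pt "0 0 0 0 0.03"

```text
clock: 26.05
position: [617.0, 154.1, 77.4]
ee_rot: [-0.271, 0.963, -0.0, -0.001]
contact_force: [0.5, 0.9, -2.3]
gripper_width: 39.5
```

```bash
python3 go.py 617.8 155.1 10 121.5; python3 - <<'E'
from h import *
im,d,c=grab("scene",12); cv2.imwrite("pics/s12.png",cv2.resize(im[220:370,310:510],(800,600),interpolation=cv2.INTER_CUBIC))
E
```

```text
clock 26.05 pos [617.  154.1  77.4] jaw yaw 121.4 j6 -1.52 w 39.5 F [ 0.5  0.9 -2.3] tilt [0.0012 0.0001]
turn -0.1 shift after turn mm [-1.3  0.4 67.4]
```

View pics/s12.png

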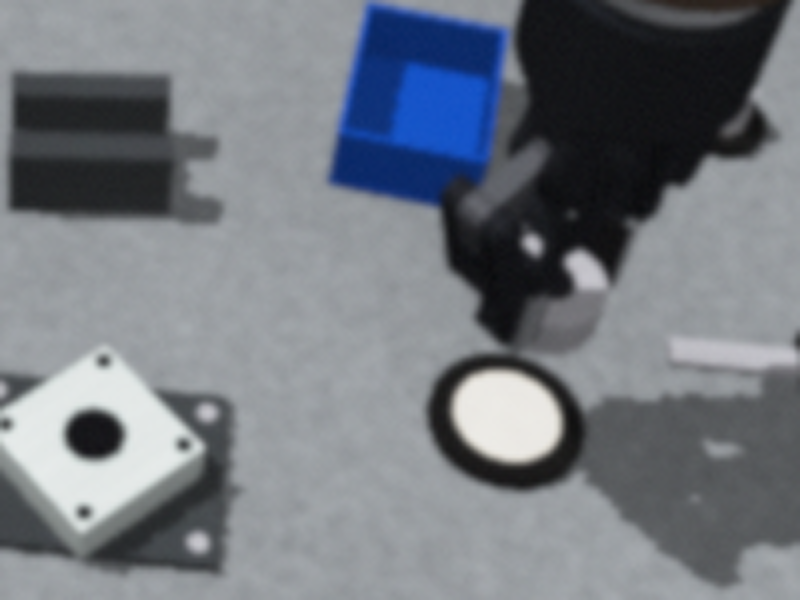

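The collar is held above its rest, and the flange has not moved. I lower it.

drive_tool --pt "-0.0005 0 0.02 0 0.03" --pt "0 0 0.02 0 0.03" --pt "0 0 0.015 0 0.03" --pt "0 0 0.006 0 0.03" --pt "0 0 0.002 0 0.03" --pt "0 0 0 0 0.03" --pt "0 0 0 0 0.03"

```text
clock: 26.8
position: [618.5, 155.5, 15.7]
ee_rot: [-0.271, 0.962, 0.0, 0.001]
contact_force: [0.2, 0.6, -1.8]
gripper_width: 39.6
```

```bash
python3 go.py 617.8 155.1 10 121.5
```

```text
clock 26.8 pos [618.5 155.5  15.7] jaw yaw 121.5 j6 -1.52 w 39.6 F [ 0.2  0.6 -1.8] tilt [-0.0018 -0.0003]
turn 0.0 shift after turn mm [0.8 0.1 5.7]
```

drive_tool --pt "0 0 0.003 0 0.03" --pt "0 0 0.0015 0 0.03" --pt "0 0 0.001 0 0.03" --pt "0 0 0 0 0.03"

```text
clock: 27.2
position: [617.8, 155.3, 9.6]
ee_rot: [-0.272, 0.962, -0.0, 0.0]
contact_force: [-1.1, 0.2, -0.8]
gripper_width: 39.6
```

drive_tool --pt "0 0 0.001 0 0.03" --pt "0 0 0 0 0.03"

```text
clock: 27.4
position: [617.8, 155.3, 9.5]
ee_rot: [-0.272, 0.962, -0.0, 0.0]
contact_force: [-2.8, 0.3, 4.9]
gripper_width: 39.6
```

drive_tool --pt "0 0 0 0 0.044" --pt "0 0 0 0 0.05" --pt "0 0 0 0 0.056" --pt "0 0 0 0 0.058" --pt "0 0 -0.01 0 0.058" --pt "0 0 -0.025 0 0.058" --pt "0 0 -0.03 0 0.07" --pt "0 0 0 0 0.085" --pt "0 0 0 0 0.085"

```text
clock: 28.3
position: [618.2, 155.6, 74.8]
ee_rot: [-0.271, 0.962, 0.0, 0.001]
contact_force: [-0.2, 0.2, -0.0]
gripper_width: 85.1
```

```bash
python3 go.py 623.1 -10.4 5 121.3; python3 - <<'E'
from h import *
im,d,c=grab("scene",13); cv2.imwrite("pics/s13.png",cv2.resize(im[220:370,310:510],(800,600),interpolation=cv2.INTER_CUBIC))
v,u=np.mgrid[295:375,285:375]; D=d[295:375,285:375]
P=(c.c+np.stack([(u-c.K[0,2])/c.K[0,0],-(v-c.K[1,2])/c.K[1,1],-np.ones(u.shape)],-1).reshape(-1,3)@c.R*D.reshape(-1,1))
q=P[abs(P[:,2]-26)<2.][:,:2].astype(np.float32); print(len(q),cv2.minAreaRect(q))
E
```

```text
clock 28.3 pos [618.2 155.6  74.8] jaw yaw 121.5 j6 -1.52 w 85.1 F [-0.2  0.2 -0. ] tilt [-0.0026  0.    ]
turn 0.2 shift after turn mm [  82.2 -144.3   69.5]
1289 ((623.10595703125, -10.422416687011719), (61.08814239501953, 60.935943603515625), 31.80614471435547)
```

View pics/s13.png

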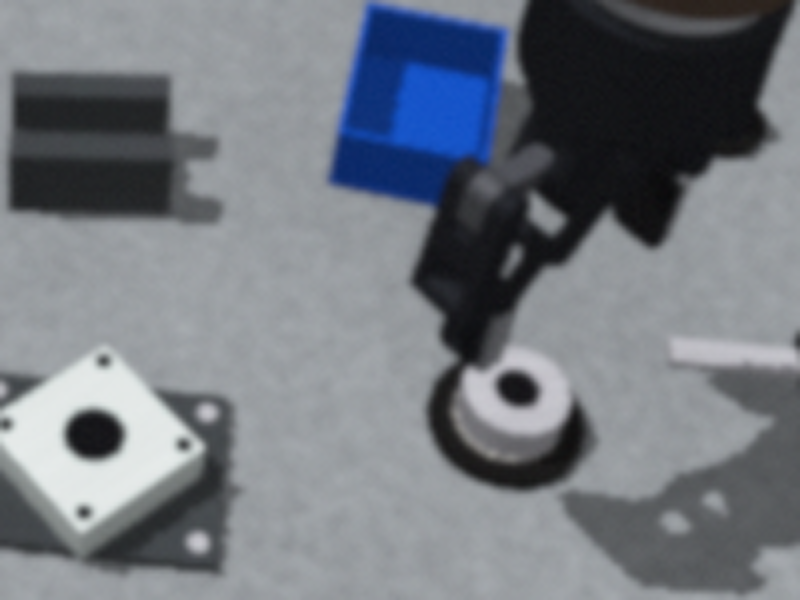

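The collar is on its rest, and the flange still measures (623.1, -10.4), turned 31.5°.

drive_tool --pt "0.008 -0.014 0 0 0.085" --pt "0.014 -0.0246 0 0 0.085" --pt "0.017 -0.0298 0 0 0.085" --pt "0.017 -0.0298 0 0 0.085" --pt "0.014 -0.0246 0 0 0.085" --pt "0.009 -0.0158 0 0 0.085" --pt "0.003 -0.0054 0 0 0.085" --pt "0 0 0.02 0 0.085" --pt "0 0 0 0 0.085" --pt "0 0 0 0 0.085"

```text
clock: 29.35
position: [622.9, -9.9, 52.9]
ee_rot: [-0.272, 0.962, -0.0, -0.001]
contact_force: [-0.0, -0.4, 0.0]
gripper_width: 84.8
```

```bash
python3 go.py 623.1 -10.4 5 121.5; python3 - <<'E'
from h import *
im,d,c=grab("scene",14); cv2.imwrite("pics/s14.png",cv2.resize(im[240:390,240:440],(800,600),interpolation=cv2.INTER_CUBIC))
E
```

```text
clock 29.35 pos [622.9  -9.9  52.9] jaw yaw 121.6 j6 -1.26 w 84.8 F [-0.  -0.4  0. ] tilt [0.0014 0.0003]
turn 0.1 shift after turn mm [-0.  -0.6 47.9]
```

View pics/s14.png

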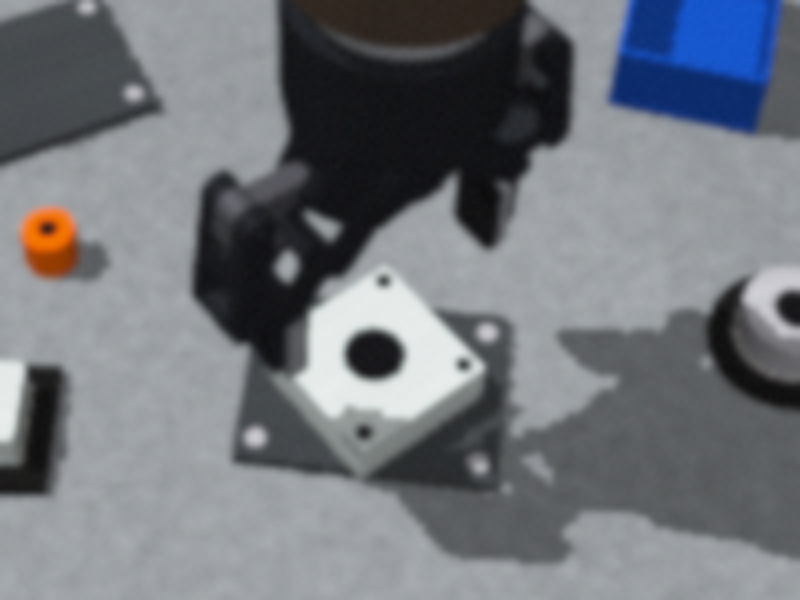

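drive_tool --pt "0 0 0.02 0 0.085" --pt "0 0 0.015 0 0.085" --pt "0 0 0.005 0 0.085" --pt "0 0 0.002 0 0.085" --pt "0 0 0 0 0.085" --pt "0 0 0 0 0.085"

```text
clock: 30.0
position: [623.8, -10.1, 12.3]
ee_rot: [-0.272, 0.962, -0.0, 0.001]
contact_force: [-0.3, -0.7, 1.0]
gripper_width: 85.0
```

```bash
python3 go.py 623.1 -10.4 5 121.5
```

```text
clock 30.0 pos [623.8 -10.1  12.3] jaw yaw 121.5 j6 -1.26 w 85.0 F [-0.3 -0.7  1. ] tilt [-0.0016 -0.0007]
turn 0.0 shift after turn mm [0.7 0.1 7.3]
```

drive_tool --pt "0 0 0.004 0 0.08" --pt "0 0 0.003 0 0.075" --pt "0 0 0 0 0.07" --pt "0 0 0 0 0.062" --pt "0 0 0 0 0.05" --pt "0 0 0 0 0.045" --pt "0 0 0 0 0.045" --pt "0 0 0 0 0.045"

```text
clock: 30.8
position: [623.4, -10.3, 4.8]
ee_rot: [-0.271, 0.962, -0.0, 0.0]
contact_force: [-0.0, -0.2, 3.0]
gripper_width: 58.7
```

```bash
python3 go.py 479.6 -303.1 6 111.9
```

```text
clock 30.8 pos [623.4 -10.3   4.8] jaw yaw 121.5 j6 -1.26 w 58.7 F [-0.  -0.2  3. ] tilt [-0.0007 -0.0004]
turn 9.6 shift after turn mm [ 242.6 -218.    -1.4]
```

drive_tool --pt "0 0 -0.004 0 0.045" --pt "0 0 -0.01 0 0.045" --pt "0 0 -0.025 4.8 0.045" --pt "0 0 -0.03 4.8 0.045" --pt "0 0 0 0 0.045" --pt "0.01 -0.009 0 0 0.045" --pt "0.02 -0.018 0 0 0.045" --pt "0.026 -0.0235 0 0 0.045" --pt "0.028 -0.025 0 0 0.045" --pt "0.028 -0.025 0 0 0.045" --pt "0.028 -0.025 0 0 0.045" --pt "0.028 -0.025 0 0 0.045" --pt "0.026 -0.0235 0 0 0.045" --pt "0.024 -0.0215 0 0 0.045" --pt "0.016 -0.0145 0 0 0.045" --pt "0.0085 -0.008 0 0 0.045" --pt "0 0 0 0 0.045" --pt "0 0 0 0 0.045"

```text
clock: 32.6
position: [479.1, -302.7, 72.8]
ee_rot: [-0.19, 0.982, 0.0, -0.0]
contact_force: [-0.8, 0.6, -1.1]
gripper_width: 58.6
```

```bash
python3 go.py 479.6 -303.1 5 111.9; python3 - <<'E'
from h import *
im,d,c=grab("scene",15); cv2.imwrite("pics/s15.png",cv2.resize(im[190:370,60:300],(800,600),interpolation=cv2.INTER_CUBIC))
E
```

```text
clock 32.6 pos [ 479.1 -302.7   72.8] jaw yaw 111.9 j6 -0.91 w 58.6 F [-0.8  0.6 -1.1] tilt [0.0006 0.0008]
turn -0.0 shift after turn mm [-0.4 -0.6 67.8]
```

View pics/s15.png

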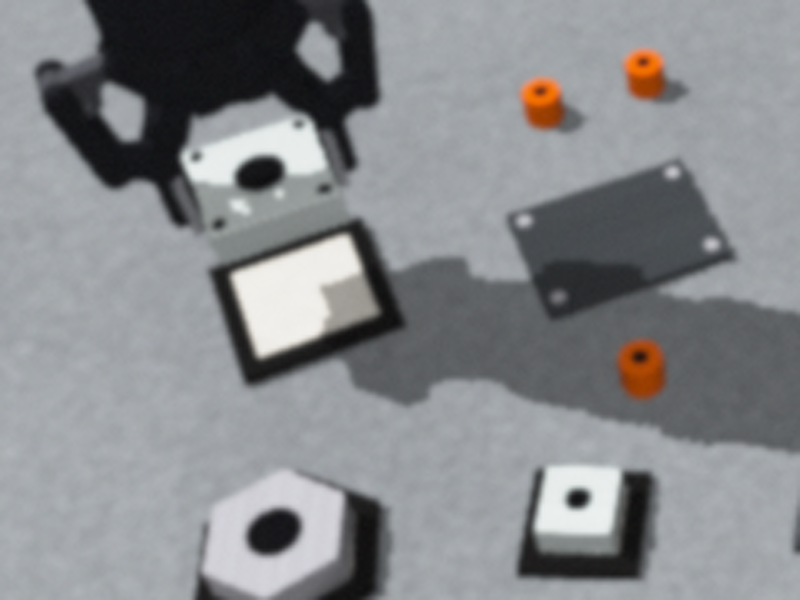

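The flange is level and aligned over its rest. I lower it.

drive_tool --pt "0 0 0.02 0 0.045" --pt "0 0 0.02 0 0.045" --pt "0 0 0.015 0 0.045" --pt "0 0 0.005 0 0.045" --pt "0 0 0.002 0 0.045" --pt "0 0 0 0 0.045" --pt "0 0 0 0 0.045"

```text
clock: 33.35
position: [480.1, -303.1, 12.2]
ee_rot: [-0.19, 0.982, -0.0, 0.001]
contact_force: [-0.1, 0.3, -2.9]
gripper_width: 58.6
```

```bash
python3 go.py 479.6 -303.1 5 111.9
```

```text
clock 33.35 pos [ 480.1 -303.1   12.2] jaw yaw 111.9 j6 -0.91 w 58.6 F [-0.1  0.3 -2.9] tilt [-0.0013 -0.0011]
turn 0.0 shift after turn mm [0.5 0.2 7.2]
```

drive_tool --pt "0 0 0.003 0 0.045" --pt "0 0 0.002 0 0.045" --pt "0 0 0.001 0 0.045" --pt "0 0 0 0 0.045"

```text
clock: 33.75
position: [479.2, -303.1, 5.2]
ee_rot: [-0.19, 0.982, 0.0, -0.0]
contact_force: [0.5, -0.0, -2.1]
gripper_width: 58.9
```

drive_tool --pt "0 0 0.001 0 0.045" --pt "0 0 0 0 0.045"

```text
clock: 33.95
position: [479.4, -303.1, 4.7]
ee_rot: [-0.19, 0.982, -0.0, 0.0]
contact_force: [-1.1, 0.3, 1.2]
gripper_width: 58.5
```

Contact. I release, rise, and move aside toward the robot so both cameras can see.

drive_tool --pt "0 0 0 0 0.063" --pt "0 0 0 0 0.07" --pt "0 0 0 0 0.078" --pt "0 0 0 0 0.085" --pt "0 0 -0.01 0 0.085" --pt "0 0 -0.03 0 0.085" --pt "0 0 -0.04 0 0.085" --pt "0 0 -0.04 0 0.085" --pt "0.01 -0.02 -0.03 0 0.085" --pt "0.015 -0.035 0 0 0.085" --pt "0.015 -0.035 0 0 0.085" --pt "0.015 -0.035 0 0 0.085" --pt "0.015 -0.035 0 0 0.085" --pt "0.02 -0.02 0 0 0.085" --pt "0.04 0 0 0 0.085" --pt "0.04 0 0 0 0.085" --pt "0.04 0 0 0 0.085" --pt "0 0 0 0 0.085" --pt "0 0 0 0 0.085"

```text
clock: 35.85
position: [350.8, -548.9, 155.2]
ee_rot: [-0.189, 0.982, -0.0, 0.0]
contact_force: [0.5, 0.8, 0.2]
gripper_width: 84.6
```

```bash
python3 go.py 479.6 -303.1 5; python3 - <<'E'
from h import *
T={"flange":(479.6,-303.1,26),"hex":(630,-290,26),"block":(625.5,-159.7,24),"collar":(617.8,155.1,24),"cap":(468.7,297.9,26)}
for n in ("top","scene"):
    im,d,c=grab(n,20); cv2.imwrite(f"pics/{n}20.png",im)
    v,u=np.mgrid[0:480,0:640]
    P=c.c+np.stack([(u-c.K[0,2])/c.K[0,0],-(v-c.K[1,2])/c.K[1,1],-np.ones(u.shape)],-1).reshape(-1,3)@c.R*d.reshape(-1,1)
    for k,(x,y,z) in T.items():
        q=P[(np.hypot(P[:,0]-x,P[:,1]-y)<50)&(abs(P[:,2]-z)<2.5)]
        if len(q)<5: print(n,k,"none");continue
        r=cv2.minAreaRect(q[:,:2].astype(np.float32)); A=np.c_[q[:,:2]-[x,y],np.ones(len(q))]; s=np.linalg.lstsq(A,q[:,2],rcond=None)[0]
        print(n,k,"off",np.round(np.array(r[0])-[x,y],1),"size",np.round(r[1],1),"z",round(np.median(q[:,2]),1),"slope",np.round(s[:2],3))
E
```

```text
clock 35.85 pos [ 350.8 -548.9  155.2] jaw yaw 111.8 j6 -0.44 w 84.6 F [0.5 0.8 0.2] tilt [-0.0004 -0.0009]
turn 0 shift after turn mm [-210.8  180.6  150.1]
top flange off [-0.7  1.7] size [59.7 60.2] z 26.3 slope [0.    0.002]
top hex off [ 0.8 -0.4] size [55.1 60.9] z 26.1 slope [-0.001  0.006]
top block off [ 0.7 -0.2] size [33.8 34.1] z 24.1 slope [0.006 0.005]
top collar off [-0.7  0.4] size [41.1 38.7] z 24.4 slope [ 0.015 -0.011]
top cap off [1.  1.3] size [21.4 19.3] z 25.6 slope [-0.058  0.025]
scene flange off [-0.5  0.8] size [62.6 60.2] z 26.3 slope [-0.001  0.001]
scene hex off [-0.2 -0.4] size [57.9 63.2] z 26.2 slope [0.002 0.002]
scene block off [ 0.6 -0.6] size [34.  35.6] z 24.1 slope [-0.007 -0.005]
scene collar off [0.3 0.1] size [40.4 41.4] z 24.1 slope [-0.004  0.003]
scene cap off [0.5 0.4] size [21.  20.4] z 26.1 slope [0.006 0.007]
```

View pics/top20.png

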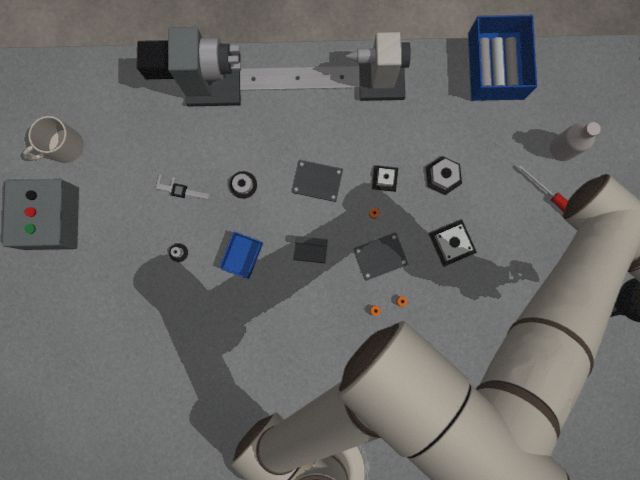

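View pics/scene20.png

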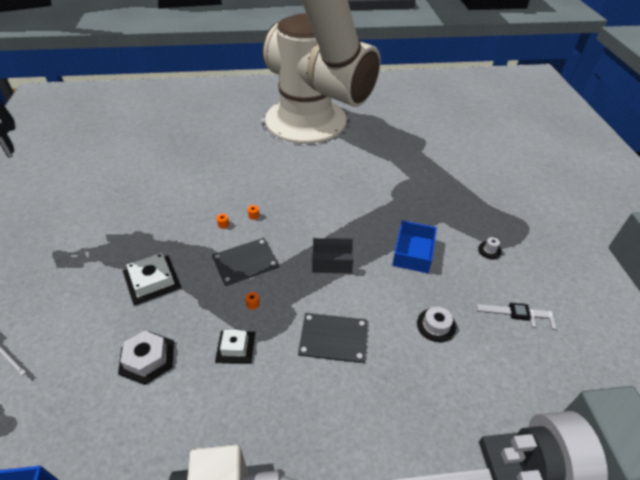

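All five parts stand flat on their own rests, within 2 mm of centre and with tops at the expected heights. The arm is clear.

```bash
python3 -c "
from bench import arm
print(arm.job_done())"
```

```text
the job is handed in; nothing more can be done
None
```

I took both piles apart from the top and placed all five parts, in the order cap, block, hexagon, collar, flange. The job was handed in at about 36 s of the 141 s limit; it reported no verdict.

- **Position:** In the last pictures from both cameras, every part is within about 2 mm of its rest's centre. The largest offset is 1.8 mm, for the flange in the top view.
- **Height:** Part tops measured 25.6–26.3 mm (flange, hexagon, cap) and 24.1–24.4 mm (block, collar), against the expected 26 and 24 mm.
- **Tilt:** The measured slopes are essentially level. The one disagreement is the cap, which shows about 0.06 rad in the top view but under 0.01 rad in the scene view. The part is tiny in the top image, so I took that as depth noise.
- **Forces:** Tool force at the readings stayed below about 7 N.
- **Clearance:** The orange look-alikes were not touched, and the arm was clear of everything at hand-in.

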